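# Find the high side of a worn wheel pulley on bench centres

## Robot

A 6-joint arm with a two-finger parallel gripper is mounted at the origin on the work surface. World frame = base frame: x ahead of the robot, y to its left, z up, the work surface at z = 0. Lengths are in m, angles in rad, forces in N, time in s.
With the tool pointing down it reaches from about 0.4 to 0.825 m from the base axis. Payload 7 kg.
Tool frame: the origin (TCP) lies on the front face of the gripper's body, between the roots of the fingers; the fingertips stand 66 mm ahead of it and the grasp point (between the pads) lies 47 mm ahead of it; z points along the fingers, y is the line along which they close (so a half turn about z gives the same grasp; the last joint's range is limited). The gripper opens to 88 mm and grips with 3 to 60 N. Pads are 19 mm wide; open, the fingers measure 130 mm over their backs; the gripper's body (78 mm by 193 mm) begins 47 mm behind the grasp point.
Start: joints at [-0.815, 0.359, 0.012, 0, -1.224, -0.288], TCP at [0.304, -0.602, 0.292] pointing down, gripper open.
Joint ranges: [-3.07, 3.07], [-1.43, 2.12], [-1.02, 1.25], [-3.03, 1.67], [-3.05, -0], [-3.03, 3.03]. Speed limits (rad/s): [2.39, 2.39, 3.01, 3.14, 3.14, 3.14].

## Interface

Orientations are given as [roll, pitch, yaw] about the fixed x, y, z axes, in that order (R = Rz(yaw) Ry(pitch) Rx(roll)).
In Python, from station import arm gives the robot as it stands. The module is installed in compiled form; this text tells all that it offers.
- The arm moves only by the tool move_arm, never from a script. Its argument "increments" is a list of rows, each an object of numbers: "jaw": the gripper command: -1 is shut, 1 is fully open, values between are in proportion; "dx", "dy", "dz": the shift along the tool's x, y, z in m; "twist": the turn about the tool's z in rad. A call has 1 to 12 rows; each row shifts and turns the commanded pose from where the row before left it, along the tool's axes as they then stand; what a row does not reach is not made up. A row lasts 1/12 s, in which the tool goes at most 41.7 mm and 7.16 degrees, less where a joint would pass 70% of its speed; a pose out of reach is approached as far as the arm can. A call is refused whole if a number of a shift passes 0.0417 or a number of a turn 0.125, either way. A call with a gripper value outside its range is refused whole. The fingers move at their own pace and stop on an object; "force" is the grip in N (left out, the last holds). Time passes only in rows, so rows that do not move let the fingers close. It gives the time, the measured TCP pose, the force, the opening and the grip force at its end, in the units of the state.
- arm.get_state(): the state, without advancing time (a new reading comes with each control period).
- arm.grab_frame(name): name is "side" or "top" or "wrist"; returns the picture (480x640x3 uint8, blue, green, red); there is no depth.
- arm.camera_info(name): a dict with "K" (3x3 intrinsics, pixels), "extrinsics" (4x4, takes a point from camera to world coordinates). Camera axes: x right, y down, z forward; pixel columns grow to the right and rows downward; lengths in m; the calibration is good to about 2 mm. A picture is of the moment at which its call begins: read the wrist's pose just before it. camera_info takes no time and is no camera call; for the wrist camera it gives the pose at the moment of the call.
- arm.job_done(): hands the job in; it is judged then, once.
Trained networks look in the newest picture that a camera, given by its name, has taken for a name from the list of things; names that differ only in an ending like _2 or _b are one class to them, and where a whole thing is asked for, a point or a joint stands for the part that bears it (a point fixed in the world has none). Each returns a list of dicts, best first, with "score" (0 to 1); they miss things now and then, are a little off and sometimes report something else, mostly with a low value. They report only what shows in the picture. A call takes as long as a camera call.
- arm.find_in(camera, name): "position" ([x, y, z] in m, in world coordinates, good to about 4 mm: the middle of the surface that is visible of it).
- arm.silhouettes(camera, name): "pixels" (480x640 bool, what is visible of it).
- arm.pinpoint(camera, name): "position" ([x, y, z] in m, in world coordinates, good to about 4 mm: a listed point, or the origin of a listed thing).
The state is a dict: "t": time; "q": joint angles; "qd": joint speeds; "joint_efforts": joint torques, N m; "eef_pos": TCP position; "ee_rot": TCP orientation; "force": force on the tool from outside, world axes, zero at the start; "moment": the same for the moment, N m; "width": finger opening in m; "gripper_force": force on a finger pad.
Only numpy, scipy, OpenCV 4.12 (cv2) and the standard library are available. Lean on these libraries where they do the work, as an engineer would, in place of code of your own. Each camera call takes 0.05 s, during which the arm holds its last target. There are 200 camera calls.

## Task

Slide the dial gauge fully home against its stop, pushing gently on its plate without gripping it, so that the sprung plunger bears on the wooden pulley. Then turn the pulley by its crank, watching the needle, and leave it standing with its highest side under the plunger (not the lesser bump opposite), and let go. The stand is loose on the bench: do not shove or rock it out of place, and leave the pottery and brush where they are.

Things in the scene. Friction and masses are not known exactly. Their poses are not given: they have to be found in the camera images.
- axle (a point): Point on the upright turning axis of the grey stand, level with the top of the crank arm, 152 mm above the table. Axes are the stand's: z up, y the way the gauge slides home, x across. Base plate 130 x 335 x 20 mm; column at y = +85 mm with a top arm 113 to 130 mm high; nothing is higher than the knob's top, 195 mm. It stands loose, about 3.6 kg; some 12 N sideways at the knob can rock it.
- knob_mid (a point): Middle of the crank's wooden knob: upright cylinder, 22 mm diameter, 42 mm tall, 153 to 195 mm above the table, spinning freely on its pin 45 mm from the turning axis. The crank arm under it is 20 mm wide, top at 152 mm. The crank turns endlessly either way with a drag of about 0.25 N m (6 N at the knob) and stays where it is left.
- paddle (a point): Top edge, middle, of the gauge carriage's upright push plate, 135 mm above the table; 40 mm wide (stand x), 10 mm thick (stand y), its rear (-y) face free from 40 mm up. Pushed towards stand +y the carriage slides, dragging with 6 to 9 N, and stays where left; over 35 N of pushing or pinching would harm it. The 68 mm dial lies face up just ahead of it, 111 mm high.
- carriage (a joint): Travel of the gauge carriage along stand y, m: 0 fully back, 0.050 home against the stop.
- plunger (a joint): How far the sprung plunger is pressed in, m: 0 free, at most 0.014. It points along stand +y at the turning axis. With the carriage home the pulley presses it about 2.5 to 8.6 mm: most at the highest side, some 3 mm less at the lesser bump half a turn away, least between the two. Spring force 1.5 N rising to 3 N.
- needle (a joint): Angle of the dial's black needle, rad: 0 with the plunger free (pointing to the push plate), turning clockwise seen from above by 0.4 rad for each mm that the plunger is pressed in.
- vase: White vase 180 mm tall, 106 mm wide; a bystander. Origin at the centre of its underside.
- cup: Terracotta cup 75 mm tall, 72 mm wide; a bystander. Origin at the centre of its underside.
- jar: Lidded glass jar 90 mm tall, 68 mm wide; a bystander. Origin at the centre of its underside.
- brush: Brush lying on the table; a bystander. Origin near its middle, on its underside.
- pulley_mid (a point): Centre of the wooden pulley on the turning axis, 77 mm above the table (a point of the stand, does not turn). The pulley is about 80 mm across, 30 mm thick, tight on the crank's spindle under the stand's top arm, and worn out of round; where its highest side lies relative to the crank is unknown and differs each time.

How it is judged:
On the way, in this order (a step that is already met when the one before it is completed fails the run):
1. the gauge carriage is home against its stop (value of joint carriage above 0.0485 m), for 0.2 s.
2. the highest side of the pulley is under the plunger (value of joint plunger above 0.0082 m and value of joint carriage above 0.0485 m), for 0.2 s.
At the end, for the whole second after the job is handed in: Gauge carriage within 1.5 mm of home, plunger pressed in by more than 8.2 mm (within about 0.4 mm of the most that the pulley's highest side can press it), everything let go; the stand not shifted over 4 mm, the bystanders not over 30 mm (all of step 2); the robot touches nothing.
It fails at once if the gauge carriage is pressed or squeezed with over 35 N (contact force between the fingers and carriage above 35 N).
It fails at once if the stand is shoved or rocked over 4 mm out of place (distance of axle from where it was at the start of the episode above 0.004 m).
It fails at once if a bystander is moved over 30 mm or tipped (distance of any of vase, cup, jar, brush from where it was at the start of the episode above 0.03 m or angle between any of vase, cup, jar's own z axis and vertical above 0.5 rad).
It also fails if it takes over 72 s, if anything falls off the work surface, if the arm or the gripper's body presses on something with over 40 N, if the wrist force passes 120 N, or if a joint passes its speed limit or range.

## Working session

There is one attempt and no reset: what is moved stays moved. The work goes in short steps, Python scripts to look and compute and a tool call to move; the robot and the scene stay as the last step left them, time stands still between calls to the robot, and variables do not carry over. Pictures are saved under pics/ and viewed, at most 10 in all, crops included, and the job is handed in when it is done.

Besides the shell and the picture viewer there is one more tool, called after ">>>" as name([rows], argument=value, ...), one row to a line, values as JSON. move_arm: Moves the arm, as the interface text tells. Its arguments: {"type":"object","properties":{"increments":{"type":"array"},"force":{"type":"number"}},"required":["increments"]}

```bash
mkdir -p pics; python3 - <<'E'
from station import arm
import cv2,numpy as np
s=arm.get_state();print(s['t'],s['eef_pos'],s['ee_rot'],s['width'])
ims=[]
for c in ['side','top']:
    ims.append(arm.grab_frame(c))
    for n in ['axle','knob_mid','paddle','pulley_mid','vase','cup','jar','brush']:
        for d in arm.pinpoint(c,n)[:2]: print(c,n,np.round(d['position'],3),round(d['score'],2))
im=np.vstack(ims); cv2.imwrite('pics/a.png',ims[0]);cv2.imwrite('pics/b.png',ims[1])
print(arm.get_state()['t'])
E
```

```text
0.0 [ 0.30419961 -0.60214072  0.29124271] [ 3.13997245e+00 -1.45018537e-04 -2.67391178e+00] 0.0875113768100135
side axle [0.53  0.133 0.152] 0.76
side knob_mid [0.578 0.134 0.174] 0.78
side pulley_mid [0.534 0.13  0.082] 0.89
side vase [ 0.652  0.395 -0.002] 0.98
side cup [ 0.609 -0.398 -0.   ] 0.63
side jar [ 0.426 -0.392  0.002] 0.76
side brush [0.421 0.378 0.001] 0.94
top axle [0.532 0.132 0.153] 0.81
top knob_mid [ 0.429 -0.393  0.002] 0.63
top knob_mid [0.575 0.134 0.176] 0.45
top paddle [ 0.517 -0.065  0.136] 0.83
top pulley_mid [0.528 0.133 0.076] 0.91
top pulley_mid [ 0.517 -0.066  0.136] 0.65
top vase [ 0.651  0.393 -0.002] 0.94
top vase [ 0.421  0.38  -0.002] 0.36
top cup [ 0.607 -0.401  0.002] 0.81
top brush [ 0.425  0.378 -0.003] 0.76
0.9
```

View pics/b.png

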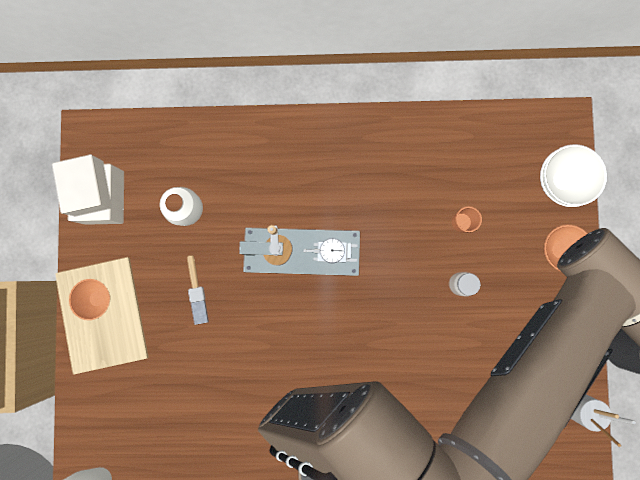

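View pics/a.png

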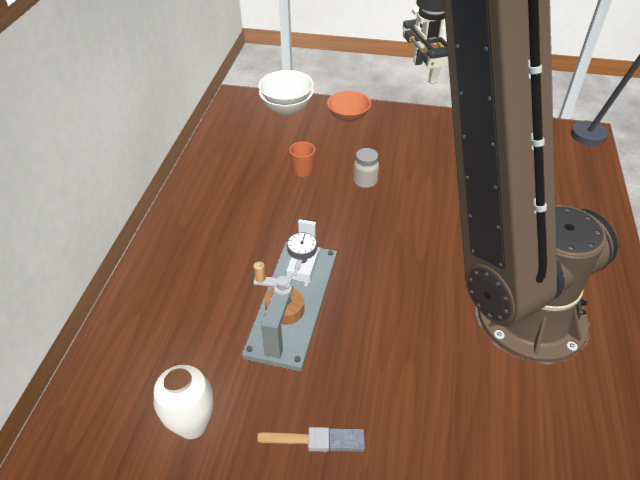

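The top view shows the stand with its base at px (242–361, 228–275), the crank knob at (272,230) pointing to world +x, and the dial at (332,250) with the plate to its right. The side view agrees: knob (259,272), dial (302,245), plate (306,228). The network points match both pictures. Stand y runs roughly along world +y.

```bash
cat > h.py <<'E'
from station import arm
import numpy as np
from scipy.spatial.transform import Rotation as R
def rows(tgt,yaw,n,p0=None,y0=None):
    s=arm.get_state(); p=np.array(s['eef_pos'] if p0 is None else p0); y=s['ee_rot'][2] if y0 is None else y0
    dy=(yaw-y+np.pi)%(2*np.pi)-np.pi; d=(np.array(tgt)-p)/n
    for i in range(n):
        v=R.from_euler('xyz',[np.pi,0,y+dy/n*i]).inv().apply(d)
        print('{"dx":%.4f,"dy":%.4f,"dz":%.4f,"twist":%.3f},'%(*v,-dy/n))
E
python3 -c "
from h import *
rows([.51,-.15,.29],-1.62,20)"
```

```text
{"dx":-0.0194,"dy":0.0156,"dz":0.0001,"twist":-0.053},
{"dx":-0.0202,"dy":0.0145,"dz":0.0001,"twist":-0.053},
{"dx":-0.0209,"dy":0.0134,"dz":0.0001,"twist":-0.053},
{"dx":-0.0216,"dy":0.0123,"dz":0.0001,"twist":-0.053},
{"dx":-0.0222,"dy":0.0112,"dz":0.0001,"twist":-0.053},
{"dx":-0.0228,"dy":0.0100,"dz":0.0001,"twist":-0.053},
{"dx":-0.0233,"dy":0.0088,"dz":0.0001,"twist":-0.053},
{"dx":-0.0237,"dy":0.0075,"dz":0.0001,"twist":-0.053},
{"dx":-0.0240,"dy":0.0063,"dz":0.0001,"twist":-0.053},
{"dx":-0.0243,"dy":0.0050,"dz":0.0001,"twist":-0.053},
{"dx":-0.0246,"dy":0.0037,"dz":0.0001,"twist":-0.053},
{"dx":-0.0247,"dy":0.0024,"dz":0.0001,"twist":-0.053},
{"dx":-0.0248,"dy":0.0011,"dz":0.0001,"twist":-0.053},
{"dx":-0.0248,"dy":-0.0002,"dz":0.0001,"twist":-0.053},
{"dx":-0.0248,"dy":-0.0015,"dz":0.0001,"twist":-0.053},
{"dx":-0.0247,"dy":-0.0028,"dz":0.0001,"twist":-0.053},
{"dx":-0.0245,"dy":-0.0041,"dz":0.0001,"twist":-0.053},
{"dx":-0.0243,"dy":-0.0054,"dz":0.0001,"twist":-0.053},
{"dx":-0.0239,"dy":-0.0067,"dz":0.0001,"twist":-0.053},
{"dx":-0.0236,"dy":-0.0079,"dz":0.0001,"twist":-0.053},
```

>>> move_arm([
  {"dx": -0.0194,"dy": 0.0156,"twist": -0.053,"jaw": -1},
  {"dx": -0.0202,"dy": 0.0145,"twist": -0.053,"jaw": -1},
  {"dx": -0.021,"dy": 0.0134,"twist": -0.053,"jaw": -1},
  {"dx": -0.0216,"dy": 0.0123,"twist": -0.053,"jaw": -1},
  {"dx": -0.0222,"dy": 0.0112,"twist": -0.053,"jaw": -1},
  {"dx": -0.0228,"dy": 0.01,"twist": -0.053,"jaw": -1},
  {"dx": -0.0233,"dy": 0.0088,"twist": -0.053,"jaw": -1},
  {"dx": -0.0237,"dy": 0.0075,"twist": -0.053,"jaw": -1},
  {"dx": -0.024,"dy": 0.0063,"twist": -0.053,"jaw": -1},
  {"dx": -0.0243,"dy": 0.005,"twist": -0.053,"jaw": -1},
  {"dx": -0.0246,"dy": 0.0037,"twist": -0.053,"jaw": -1},
  {"dx": -0.0247,"dy": 0.0024,"twist": -0.053,"jaw": -1},
], force=10)

```text
$.increments[0]: bad value
```

>>> move_arm([
  {"dx": -0.0248,"dy": 0.0011,"twist": -0.053,"jaw": -1},
  {"dx": -0.0248,"dy": 0,"twist": -0.053,"jaw": -1},
  {"dx": -0.0248,"dy": -0.0015,"twist": -0.053,"jaw": -1},
  {"dx": -0.0247,"dy": -0.0028,"twist": -0.053,"jaw": -1},
  {"dx": -0.0245,"dy": -0.0041,"twist": -0.053,"jaw": -1},
  {"dx": -0.0243,"dy": -0.0054,"twist": -0.053,"jaw": -1},
  {"dx": -0.0239,"dy": -0.0067,"twist": -0.053,"jaw": -1},
  {"dx": -0.0236,"dy": -0.0079,"twist": -0.053,"jaw": -1},
  {"jaw": -1},
  {"jaw": -1},
])

```text
$.increments[0]: bad value
```

```bash
python3 - <<'E'
from h import *
import cv2
s=arm.get_state();print(s['t'],s['q'],s['eef_pos'],s['ee_rot'],s['width'],s['force'])
for c in ['wrist','top']:
    im=arm.grab_frame(c);cv2.imwrite(f'pics/c_{c}.png',im)
    for n in ['axle','knob_mid','paddle','pulley_mid']:
        for d in arm.pinpoint(c,n)[:1]: print(c,n,np.round(d['position'],4),round(d['score'],2))
E
```

```text
0.9 [-8.14914731e-01  3.58559836e-01  1.18887859e-02 -3.20975547e-06
 -1.22410992e+00 -2.88079455e-01] [ 0.3043283  -0.60246451  0.29218177] [-3.14157879e+00  7.25777430e-06 -2.67379160e+00] 0.08790789274602658 [ 0.22782436 -0.13163757  0.03127223]
top axle [0.5301 0.1302 0.1531] 0.63
top knob_mid [0.5737 0.1324 0.1764] 0.47
top paddle [ 0.5218 -0.0667  0.1394] 0.92
top pulley_mid [0.5277 0.1365 0.0805] 0.9
```

View pics/c_wrist.png

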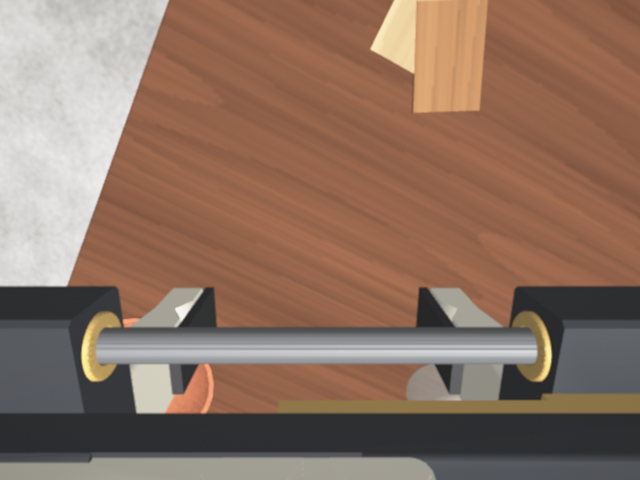

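The arm didn't move: both calls were refused, probably because every key, dz included, must be present. The wrist view shows only the table and the fingers (px 210 and 420, row 340). I'll resend with all keys.

>>> move_arm([
  {"dx": -0.0194,"dy": 0.0156,"dz": 0,"twist": -0.053,"jaw": -1},
  {"dx": -0.0202,"dy": 0.0145,"dz": 0,"twist": -0.053,"jaw": -1},
  {"dx": -0.021,"dy": 0.0134,"dz": 0,"twist": -0.053,"jaw": -1},
  {"dx": -0.0216,"dy": 0.0123,"dz": 0,"twist": -0.053,"jaw": -1},
  {"dx": -0.0222,"dy": 0.0112,"dz": 0,"twist": -0.053,"jaw": -1},
  {"dx": -0.0228,"dy": 0.01,"dz": 0,"twist": -0.053,"jaw": -1},
  {"dx": -0.0233,"dy": 0.0088,"dz": 0,"twist": -0.053,"jaw": -1},
  {"dx": -0.0237,"dy": 0.0075,"dz": 0,"twist": -0.053,"jaw": -1},
  {"dx": -0.024,"dy": 0.0063,"dz": 0,"twist": -0.053,"jaw": -1},
  {"dx": -0.0243,"dy": 0.005,"dz": 0,"twist": -0.053,"jaw": -1},
  {"dx": -0.0246,"dy": 0.0037,"dz": 0,"twist": -0.053,"jaw": -1},
  {"dx": -0.0247,"dy": 0.0024,"dz": 0,"twist": -0.053,"jaw": -1},
], force=10)

```text
t: 2.4
eef_pos: [0.4277, -0.3295, 0.2924]
ee_rot: [-3.141, 0.0, -2.035]
force: [1.1, -0.9, 0.3]
width: 0.0133
gripper_force: 0.0
```

>>> move_arm([
  {"dx": -0.0248,"dy": 0.0011,"dz": 0,"twist": -0.053,"jaw": -1},
  {"dx": -0.0248,"dy": 0,"dz": 0,"twist": -0.053,"jaw": -1},
  {"dx": -0.0248,"dy": -0.0015,"dz": 0,"twist": -0.053,"jaw": -1},
  {"dx": -0.0247,"dy": -0.0028,"dz": 0,"twist": -0.053,"jaw": -1},
  {"dx": -0.0245,"dy": -0.0041,"dz": 0,"twist": -0.053,"jaw": -1},
  {"dx": -0.0243,"dy": -0.0054,"dz": 0,"twist": -0.053,"jaw": -1},
  {"dx": -0.0239,"dy": -0.0067,"dz": 0,"twist": -0.053,"jaw": -1},
  {"dx": -0.0236,"dy": -0.0079,"dz": 0,"twist": -0.053,"jaw": -1},
  {"dx": 0,"dy": 0,"dz": 0,"twist": 0,"jaw": -1},
  {"dx": 0,"dy": 0,"dz": 0,"twist": 0,"jaw": -1},
])

```text
t: 3.23
eef_pos: [0.5088, -0.1481, 0.2922]
ee_rot: [-3.141, 0.0, -1.612]
force: [0.1, -0.4, -0.1]
width: 0.0007
gripper_force: 0.0
```

```bash
python3 - <<'E'
from h import *
import cv2
s=arm.get_state();print(s['t'],np.round(s['q'],3),s['eef_pos'],s['ee_rot'],s['width'],s['force'])
for c in ['wrist','top']:
    im=arm.grab_frame(c);cv2.imwrite(f'pics/d_{c}.png',im)
    for n in ['axle','knob_mid','paddle','pulley_mid']:
        for d in arm.pinpoint(c,n)[:1]: print(c,n,np.round(d['position'],4),round(d['score'],2))
w=cv2.imread('pics/d_wrist.png');t=cv2.imread('pics/d_top.png')[200:300,220:380]
cv2.imwrite('pics/d.png',np.vstack([cv2.resize(w,(480,360)),cv2.resize(t,(480,240) if 0 else (384,240)).copy() if 0 else cv2.copyMakeBorder(cv2.resize(t,(384,240)),0,0,0,96,cv2.BORDER_CONSTANT)]))
E
```

```text
3.2333 [ 0.087  0.12  -0.306  0.    -1.145 -0.128] [ 0.50883996 -0.14811603  0.29222937] [-3.14148909e+00  1.61096746e-06 -1.61179094e+00] 0.0006801979335501864 [ 0.08654694 -0.3991584  -0.09815116]
wrist paddle [ 0.5195 -0.0672  0.1344] 0.77
```

View pics/d.png

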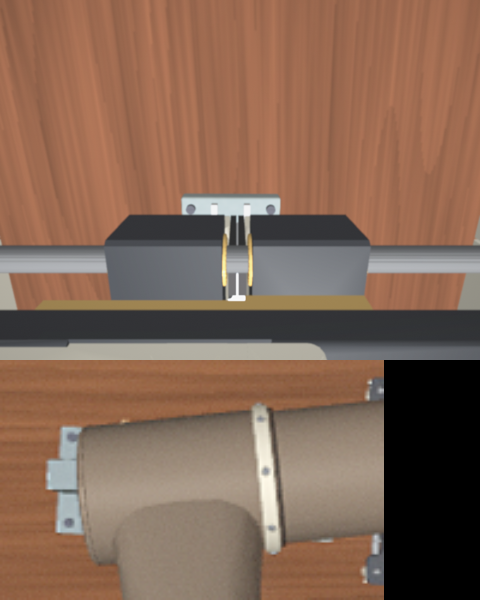

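The wrist view shows the base plate's end edge at about (182,197)–(279,195) in the scaled crop, nearly square to the tool. The top view is blocked by the arm. I'll get the stand yaw from that edge and then go down behind the plate.

```bash
python3 - <<'E'
from h import *
import cv2
im=cv2.imread('pics/d_wrist.png'); c=arm.camera_info('wrist');K=c['K'];E=c['extrinsics']
g=cv2.GaussianBlur(cv2.cvtColor(im,6),(3,3),0).astype(float)
b=im[:,:,0].astype(float)
pts=[]
for u in range(252,366,4):
    col=b[240:284,u]; pts.append((u,240+np.argmax(np.diff(col))+.5))
P=[]
for z in (0.02,):
  for u,v in pts:
    d=E[:3,:3]@np.linalg.solve(K,[u,v,1]);o=E[:3,3];P.append(o+d*(z-o[2])/d[2])
P=np.array(P);f=np.polyfit(P[:,0],P[:,1],1);print(f, np.std(P[:,1]-np.polyval(f,P[:,0])),P[0],P[-1])
# lateral edges
for v in (268,272,276):
    r=b[v,200:420];print(v,200+np.argmax(np.diff(r)),200+np.argmin(np.diff(r)))
for u,v in [(243,268),(372,268)]:
    d=E[:3,:3]@np.linalg.solve(K,[u,v,1]);o=E[:3,3];print(o+d*(.02-o[2])/d[2])
E
```

```text
[-0.05573533 -0.07058948] 0.0034152086756159138 [ 0.57175258 -0.10364278  0.02      ] [ 0.46308435 -0.09781431  0.02      ]
268 241 373
272 241 373
276 241 373
[ 0.58101987 -0.0983952   0.02      ]
[ 0.45534085 -0.09283991  0.02      ]
```

>>> move_arm([
  {"dx": -0.004,"dy": -0.001,"dz": 0.022,"twist": 0.003,"jaw": -1},
  {"dx": -0.004,"dy": -0.001,"dz": 0.022,"twist": 0.003,"jaw": -1},
  {"dx": -0.004,"dy": -0.001,"dz": 0.022,"twist": 0.003,"jaw": -1},
  {"dx": -0.004,"dy": -0.001,"dz": 0.022,"twist": 0.003,"jaw": -1},
  {"dx": -0.004,"dy": -0.001,"dz": 0.022,"twist": 0.003,"jaw": -1},
  {"dx": -0.003,"dy": -0.001,"dz": 0.022,"twist": 0,"jaw": -1},
  {"dx": 0,"dy": 0,"dz": 0,"twist": 0,"jaw": -1},
  {"dx": 0,"dy": 0,"dz": 0,"twist": 0,"jaw": -1},
])

```text
t: 4.4
eef_pos: [0.5151, -0.1266, 0.1596]
ee_rot: [3.139, -0.001, -1.629]
force: [0.5, 0.8, 1.6]
width: 0.0006
gripper_force: 0.0
```

>>> move_arm([
  {"dx": -0.007,"dy": 0,"dz": 0,"twist": 0,"jaw": -1},
  {"dx": -0.007,"dy": 0,"dz": 0,"twist": 0,"jaw": -1},
  {"dx": -0.007,"dy": 0,"dz": 0,"twist": 0,"jaw": -1},
  {"dx": -0.007,"dy": 0,"dz": 0,"twist": 0,"jaw": -1},
  {"dx": 0,"dy": 0,"dz": 0,"twist": 0,"jaw": -1},
])

```text
t: 4.82
eef_pos: [0.5176, -0.0972, 0.161]
ee_rot: [-3.14, 0.0, -1.628]
force: [0.1, -0.4, 0.1]
width: 0.0007
gripper_force: 0.0
```

>>> move_arm([
  {"dx": -0.003,"dy": 0,"dz": 0,"twist": 0,"jaw": -1},
  {"dx": -0.003,"dy": 0,"dz": 0,"twist": 0,"jaw": -1},
  {"dx": -0.003,"dy": 0,"dz": 0,"twist": 0,"jaw": -1},
  {"dx": -0.003,"dy": 0,"dz": 0,"twist": 0,"jaw": -1},
  {"dx": -0.003,"dy": 0,"dz": 0,"twist": 0,"jaw": -1},
  {"dx": -0.003,"dy": 0,"dz": 0,"twist": 0,"jaw": -1},
  {"dx": -0.003,"dy": 0,"dz": 0,"twist": 0,"jaw": -1},
  {"dx": -0.003,"dy": 0,"dz": 0,"twist": 0,"jaw": -1},
])

```text
t: 5.48
eef_pos: [0.5185, -0.0751, 0.1601]
ee_rot: [3.141, -0.001, -1.629]
force: [1.5, -6.8, -1.2]
width: 0.0002
gripper_force: 3.4
```

>>> move_arm([
  {"dx": -0.003,"dy": 0,"dz": 0,"twist": 0,"jaw": -1},
  {"dx": -0.003,"dy": 0,"dz": 0,"twist": 0,"jaw": -1},
  {"dx": -0.003,"dy": 0,"dz": 0,"twist": 0,"jaw": -1},
  {"dx": -0.003,"dy": 0,"dz": 0,"twist": 0,"jaw": -1},
  {"dx": -0.003,"dy": 0,"dz": 0,"twist": 0,"jaw": -1},
])

```text
t: 5.9
eef_pos: [0.5192, -0.0603, 0.1601]
ee_rot: [3.141, -0.002, -1.629]
force: [0.2, -6.4, 0.5]
width: 0.0006
gripper_force: 3.4
```

>>> move_arm([
  {"dx": -0.003,"dy": 0,"dz": 0,"twist": 0,"jaw": -1},
  {"dx": -0.003,"dy": 0,"dz": 0,"twist": 0,"jaw": -1},
  {"dx": -0.003,"dy": 0,"dz": 0,"twist": 0,"jaw": -1},
])

```text
t: 6.15
eef_pos: [0.5196, -0.0514, 0.1601]
ee_rot: [3.141, -0.002, -1.629]
force: [0.5, -6.5, 0.9]
width: 0.0004
gripper_force: 3.4
```

>>> move_arm([
  {"dx": -0.003,"dy": 0,"dz": 0,"twist": 0,"jaw": -1},
  {"dx": -0.003,"dy": 0,"dz": 0,"twist": 0,"jaw": -1},
  {"dx": -0.003,"dy": 0,"dz": 0,"twist": 0,"jaw": -1},
])

```text
t: 6.4
eef_pos: [0.5195, -0.0438, 0.1601]
ee_rot: [3.139, -0.004, -1.628]
force: [-0.3, -25.6, 1.5]
width: 0.0007
gripper_force: 12.8
```

>>> move_arm([
  {"dx": -0.001,"dy": 0,"dz": 0,"twist": 0,"jaw": -1},
  {"dx": -0.001,"dy": 0,"dz": 0,"twist": 0,"jaw": -1},
  {"dx": -0.001,"dy": 0,"dz": 0,"twist": 0,"jaw": -1},
])

```text
t: 6.65
eef_pos: [0.519, -0.0424, 0.1601]
ee_rot: [3.137, -0.006, -1.628]
force: [-0.1, -26.3, 3.4]
width: 0.0005
gripper_force: 13.3
```

```bash
python3 - <<'E'
from h import *
import cv2
im=arm.grab_frame('side');cv2.imwrite('pics/e_side.png',im)
for n in ['paddle','axle']:
    for d in arm.pinpoint('side',n)[:1]: print(n,np.round(d['position'],4),round(d['score'],2))
E
```

```text
paddle [ 0.5228 -0.0266  0.13  ] 0.78
axle [0.5298 0.1312 0.1523] 0.66
```

>>> move_arm([
  {"dx": 0.003,"dy": 0,"dz": 0,"twist": 0,"jaw": -1},
  {"dx": 0.01,"dy": 0,"dz": 0,"twist": 0,"jaw": -1},
  {"dx": 0.02,"dy": 0,"dz": 0,"twist": 0,"jaw": -1},
  {"dx": 0.03,"dy": 0,"dz": 0,"twist": 0,"jaw": -1},
  {"dx": 0.0,"dy": 0,"dz": -0.03,"twist": 0,"jaw": -1},
  {"dx": 0.0,"dy": 0,"dz": -0.03,"twist": 0,"jaw": -1},
  {"dx": 0.0,"dy": 0,"dz": -0.03,"twist": 0,"jaw": -1},
  {"dx": 0.0,"dy": 0,"dz": -0.02,"twist": 0,"jaw": -1},
])

```text
t: 7.47
eef_pos: [0.5177, -0.102, 0.2731]
ee_rot: [-3.139, 0.0, -1.629]
force: [1.0, 0.7, 0.9]
width: 0.0004
gripper_force: 0.0
```

```bash
python3 - <<'E'
from h import *
import cv2
im=arm.grab_frame('side');cv2.imwrite('pics/f_side.png',im)
for n in ['paddle','axle','pulley_mid','knob_mid']:
    for d in arm.pinpoint('side',n)[:1]: print(n,np.round(d['position'],4),round(d['score'],2))
a=cv2.imread('pics/a.png')[210:310,240:340]; b=im[210:310,240:340]
cv2.imwrite('pics/f.png',np.hstack([cv2.resize(x,(400,400),interpolation=cv2.INTER_CUBIC) for x in (a,b)]))
E
```

```text
paddle [ 0.5208 -0.0312  0.1284] 0.96
axle [0.5294 0.1367 0.1509] 0.95
pulley_mid [0.5329 0.1326 0.0806] 0.88
knob_mid [0.5279 0.1374 0.1499] 0.71
```

View pics/f.png

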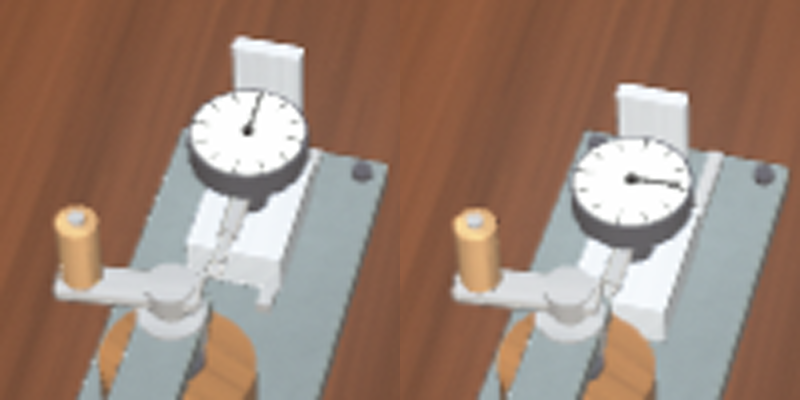

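Left is before the push, right is after. The needle went from the plate direction (262,95) to about a quarter turn clockwise (680,185), the dial moved along the slide, and the stand looks unmoved. I'll check the numbers: carriage travel, and whether the stand shifted.

```bash
python3 - <<'E'
from h import *
import cv2
a=cv2.imread('pics/a.png',0);b=cv2.imread('pics/f_side.png',0)
c=arm.camera_info('side');K=c['K'];E=c['extrinsics']
def px(p): q=E[:3,:3].T@(np.array(p)-E[:3,3]); q=K@q; return q[:2]/q[2]
def bp(u,v,z):
    d=E[:3,:3]@np.linalg.solve(K,[u,v,1]);o=E[:3,3];return o+d*(z-o[2])/d[2]
def tm(x0,y0,x1,y1,s=20):
    r=cv2.matchTemplate(cv2.resize(b[y0-s:y1+s,x0-s:x1+s],None,fx=8,fy=8,interpolation=2),cv2.resize(a[y0:y1,x0:x1],None,fx=8,fy=8,interpolation=2),cv2.TM_CCOEFF_NORMED)
    _,m,_,l=cv2.minMaxLoc(r);return m,l[0]/8-s,l[1]/8-s
print('column',tm(255,312,290,362)); print('knob',tm(250,258,292,292));print('bolt',tm(322,244,340,262,10))
m,du,dv=tm(294,216,320,234); print('plate',m,du,dv)
p0=bp(306,221,.135);p1=bp(306+du,221+dv,.135);print(p0,p1,p1-p0)
# dial top ellipse centre
def dial(img):
    m=(img[225:275,280:325]>215).astype('uint8');n,l,s,ce=cv2.connectedComponentsWithStats(m);return
print(px([.5307,.1317,.152]),px([.5307,.1347,.152]))
E
```

```text
column (0.980668842792511, -0.5, 0.875)
knob (0.8733662366867065, -0.375, 0.875)
bolt (0.9898382425308228, 0.375, 0.875)
plate 0.9822600483894348 -3.75 11.625
[ 0.51948869 -0.06558742  0.135     ] [ 0.52006968 -0.02781032  0.135     ] [ 5.80991099e-04  3.77770989e-02 -2.22044605e-16]
[280.35653285 281.22971265] [280.0067359  282.35332803]
```

```bash
python3 - <<'E'
from h import *
import cv2
a=cv2.imread('pics/a.png',0)
f0=cv2.imread('pics/f_side.png',0)
ims={'f':f0,'e':cv2.imread('pics/e_side.png',0)}
R_={'column':(255,312,290,362),'basecorner':(240,335,310,372),'knob':(250,258,292,292),'vase':(150,360,218,440),'brush':(300,420,370,460),'cup':(285,140,320,180),'bowl':(320,90,375,125)}
for k,b in ims.items():
  for n,(x0,y0,x1,y1) in R_.items():
    s=10
    r=cv2.matchTemplate(cv2.resize(b[y0-s:y1+s,x0-s:x1+s],None,fx=8,fy=8,interpolation=2),cv2.resize(a[y0:y1,x0:x1],None,fx=8,fy=8,interpolation=2),cv2.TM_CCOEFF_NORMED)
    _,m,_,l=cv2.minMaxLoc(r);print(k,n,round(m,3),l[0]/8-s,l[1]/8-s)
E
```

```text
f column 0.981 -0.5 0.875
f basecorner 0.99 -0.5 0.875
f knob 0.873 -0.375 0.875
f vase 1.0 0.0 0.0
f brush 1.0 0.0 0.0
f cup 0.529 5.5 -5.5
f bowl 0.553 7.75 3.125
e column 0.982 -0.5 0.75
e basecorner 0.991 -0.5 0.75
e knob 0.873 -0.375 0.75
e vase 0.999 0.0 0.0
e brush 1.0 0.0 0.0
e cup 0.459 -0.625 -0.875
e bowl 0.475 10.0 10.0
```

The stand slid about 2.3 mm when the gauge met its stop, while the vase and brush stayed put. That leaves about 1.5 mm, so I won't push the gauge again. Force rising to 26 N and a half-pressed plunger both mean the carriage is home. Next is the knob.

```bash
python3 -c "
from h import *
rows([.575,.136,.285],-3.10,16)"
```

```text
{"dx":-0.0150,"dy":-0.0028,"dz":-0.0010,"twist":0.092},
{"dx":-0.0152,"dy":-0.0014,"dz":-0.0010,"twist":0.092},
{"dx":-0.0153,"dy":0.0000,"dz":-0.0010,"twist":0.092},
{"dx":-0.0152,"dy":0.0014,"dz":-0.0010,"twist":0.092},
{"dx":-0.0150,"dy":0.0028,"dz":-0.0010,"twist":0.092},
{"dx":-0.0147,"dy":0.0042,"dz":-0.0010,"twist":0.092},
{"dx":-0.0143,"dy":0.0055,"dz":-0.0010,"twist":0.092},
{"dx":-0.0137,"dy":0.0068,"dz":-0.0010,"twist":0.092},
{"dx":-0.0130,"dy":0.0080,"dz":-0.0010,"twist":0.092},
{"dx":-0.0122,"dy":0.0092,"dz":-0.0010,"twist":0.092},
{"dx":-0.0113,"dy":0.0103,"dz":-0.0010,"twist":0.092},
{"dx":-0.0103,"dy":0.0113,"dz":-0.0010,"twist":0.092},
{"dx":-0.0093,"dy":0.0122,"dz":-0.0010,"twist":0.092},
{"dx":-0.0081,"dy":0.0130,"dz":-0.0010,"twist":0.092},
{"dx":-0.0069,"dy":0.0137,"dz":-0.0010,"twist":0.092},
{"dx":-0.0056,"dy":0.0142,"dz":-0.0010,"twist":0.092},
```

>>> move_arm([
  {"dx": -0.015,"dy": -0.0028,"dz": -0.002,"twist": 0.092,"jaw": 0.14},
  {"dx": -0.0152,"dy": -0.0014,"dz": -0.002,"twist": 0.092,"jaw": 0.14},
  {"dx": -0.0153,"dy": 0,"dz": -0.002,"twist": 0.092,"jaw": 0.14},
  {"dx": -0.0152,"dy": 0.0014,"dz": -0.002,"twist": 0.092,"jaw": 0.14},
  {"dx": -0.015,"dy": 0.0028,"dz": -0.002,"twist": 0.092,"jaw": 0.14},
  {"dx": -0.0147,"dy": 0.0042,"dz": -0.002,"twist": 0.092,"jaw": 0.14},
  {"dx": -0.0143,"dy": 0.0055,"dz": 0,"twist": 0.092,"jaw": 0.14},
  {"dx": -0.0137,"dy": 0.0068,"dz": 0,"twist": 0.092,"jaw": 0.14},
  {"dx": -0.013,"dy": 0.008,"dz": 0,"twist": 0.092,"jaw": 0.14},
  {"dx": -0.0122,"dy": 0.0092,"dz": 0,"twist": 0.092,"jaw": 0.14},
  {"dx": -0.0113,"dy": 0.0103,"dz": 0,"twist": 0.092,"jaw": 0.14},
  {"dx": -0.0103,"dy": 0.0113,"dz": 0,"twist": 0.092,"jaw": 0.14},
])

```text
t: 8.72
eef_pos: [0.5604, 0.0772, 0.2805]
ee_rot: [3.141, -0.003, -2.737]
force: [0.8, 0.6, 0.6]
width: 0.0502
gripper_force: 0.0
```

>>> move_arm([
  {"dx": -0.0093,"dy": 0.0122,"dz": 0,"twist": 0.092,"jaw": 0.14},
  {"dx": -0.0081,"dy": 0.013,"dz": 0,"twist": 0.092,"jaw": 0.14},
  {"dx": -0.0069,"dy": 0.0137,"dz": 0,"twist": 0.092,"jaw": 0.14},
  {"dx": -0.0056,"dy": 0.0142,"dz": 0,"twist": 0.092,"jaw": 0.14},
  {"dx": 0,"dy": 0,"dz": 0,"twist": 0,"jaw": 0.14},
  {"dx": 0,"dy": 0,"dz": 0,"twist": 0,"jaw": 0.14},
])

```text
t: 9.22
eef_pos: [0.5751, 0.1364, 0.2804]
ee_rot: [-3.14, -0.003, -3.098]
force: [-0.2, -0.5, 0.1]
width: 0.0501
gripper_force: 0.0
```

```bash
python3 - <<'E'
from h import *
import cv2
s=arm.get_state();print(s['t'],np.round(s['q'],3),s['eef_pos'],s['ee_rot'],s['width'])
im=arm.grab_frame('wrist');cv2.imwrite('pics/g_wrist.png',im)
for n in ['axle','knob_mid','paddle']:
    for d in arm.pinpoint('wrist',n)[:1]: print(n,np.round(d['position'],4),round(d['score'],2))
im2=arm.grab_frame('side');cv2.imwrite('pics/g_side.png',im2)
for n in ['axle','knob_mid','paddle']:
    for d in arm.pinpoint('side',n)[:1]: print(n,np.round(d['position'],4),round(d['score'],2))
cv2.imwrite('pics/g.png',np.hstack([cv2.resize(im,(400,300)),cv2.resize(im2[150:390,160:480],(400,300))]))
E
```

```text
9.2167 [ 0.563  0.231 -0.195 -0.    -1.148 -2.091] [0.57509732 0.13643009 0.28041333] [-3.14049497e+00 -2.62975446e-03 -3.09833232e+00] 0.05007677087710418
axle [0.5299 0.1332 0.1526] 0.93
knob_mid [0.575  0.1366 0.1763] 0.93
paddle [ 0.5218 -0.0272  0.1366] 0.64
axle [0.5289 0.1329 0.1517] 0.7
knob_mid [0.5752 0.1363 0.1741] 0.54
paddle [ 0.5263 -0.0326  0.1303] 0.77
```

View pics/g.png

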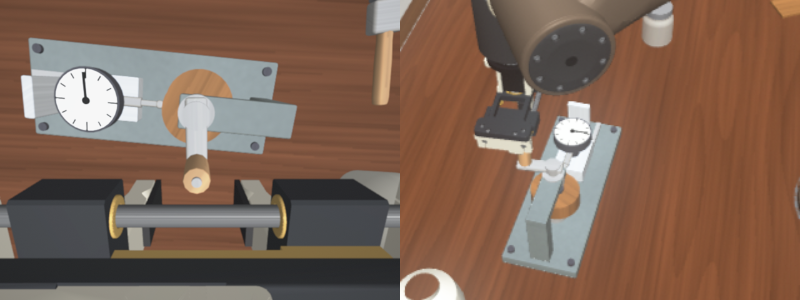

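The wrist view shows the dial at (86,99) with its needle pointing up, about a quarter turn clockwise from the plate at left. The knob is at (197,180), centred between the fingers. The knob and axle estimates are 45 mm apart, as specified. I'll write a needle reader using the wrist camera and go down over the knob.

>>> move_arm([
  {"dx": 0,"dy": 0,"dz": 0.012,"twist": -0.018,"jaw": 0.14},
  {"dx": 0,"dy": 0,"dz": 0.012,"twist": 0,"jaw": 0.14},
  {"dx": 0,"dy": 0,"dz": 0.012,"twist": 0,"jaw": 0.14},
  {"dx": 0,"dy": 0,"dz": 0.012,"twist": 0,"jaw": 0.14},
  {"dx": 0,"dy": 0,"dz": 0,"twist": 0,"jaw": -0.36},
  {"dx": 0,"dy": 0,"dz": 0,"twist": 0,"jaw": -0.36},
  {"dx": 0,"dy": 0,"dz": 0,"twist": 0,"jaw": -0.36},
  {"dx": 0,"dy": 0,"dz": 0,"twist": 0,"jaw": -0.36},
], force=20)

```text
t: 10.28
eef_pos: [0.5759, 0.1361, 0.2352]
ee_rot: [3.141, 0.001, -3.083]
force: [0.7, -0.8, -0.5]
width: 0.0302
gripper_force: 0.0
```

```bash
cat >> h.py <<'E'
import cv2
SY=np.array([.056,.9984]);SX=np.array([.9984,-.056]);C0=np.array([.524,.020])
def needle(im,info,centre=None,save=None):
    """rectify the z=.111 plane, 0.25 mm/px, stand +y up, x right; find dial, return needle angle (cw from plate), mm"""
    K,E=np.array(info['K']),np.array(info['extrinsics']); c=C0 if centre is None else centre
    g=(np.arange(400)-199.5)*.00025
    X,Y=np.meshgrid(g,-g); P=np.stack([c[0]+X*SX[0]+Y*SY[0],c[1]+X*SX[1]+Y*SY[1],np.full_like(X,.111)],-1)
    q=(P-E[:3,3])@E[:3,:3]@K.T; uv=(q[...,:2]/q[...,2:]).astype('float32')
    r=cv2.remap(im,uv[...,0],uv[...,1],cv2.INTER_CUBIC)
    h=cv2.cvtColor(r,cv2.COLOR_BGR2GRAY)
    ci=cv2.HoughCircles(cv2.GaussianBlur(h,(9,9),2),cv2.HOUGH_GRADIENT,1,200,param1=80,param2=12,minRadius=118,maxRadius=142)
    if ci is None: return None,None,r
    u,v,rad=ci[0,0]
    if save: cv2.imwrite(save,r)
    th=np.radians(np.arange(0,360,1)); rr=np.arange(30,85)
    # angle th clockwise from -y (down in r): down->left->up
    U=u-np.outer(rr,np.sin(th));V=v+np.outer(rr,np.cos(th))
    prof=cv2.remap(h,U.astype('float32'),V.astype('float32'),1).mean(0)
    w=np.clip(np.median(prof)-prof-.35*(np.median(prof)-prof.min()),0,None); a=np.angle((w*np.exp(1j*th)).sum())%(2*np.pi)
    return a,(u,v,rad,round(float(np.median(prof)-prof.min()))),r
def look(cams=('wrist','side'),tag=None):
    s=arm.get_state();print(round(s['t'],2),np.round(s['q'][5],2),np.round(s['eef_pos'],4),np.round(s['ee_rot'],3),np.round(s['force'],1),round(s['width'],4))
    for c in cams:
        i=arm.camera_info(c);im=arm.grab_frame(c)
        if tag: cv2.imwrite(f'pics/{tag}_{c}.png',im)
        a,ci,r=needle(im,i,save=f'pics/{tag}_{c}_r.png' if tag else None)
        print(c,None if a is None else (round(a,2),'rad',round(a/.4,2),'mm'),ci)
E
python3 - <<'E'
from h import *
look(tag='h')
cv2.imwrite('pics/hh.png',np.hstack([cv2.imread('pics/h_wrist_r.png'),cv2.imread('pics/h_side_r.png')]))
E
```

```text
10.28 -2.07 [0.5759 0.1361 0.2352] [ 3.141e+00  1.000e-03 -3.083e+00] [ 0.7 -0.8 -0.5] 0.0302
wrist (np.float64(1.43), 'rad', np.float64(3.57), 'mm') (np.float32(195.5), np.float32(205.5), np.float32(127.2), 198)
side (np.float64(0.6), 'rad', np.float64(1.49), 'mm') (np.float32(188.5), np.float32(206.5), np.float32(128.4), 113)
```

View pics/hh.png

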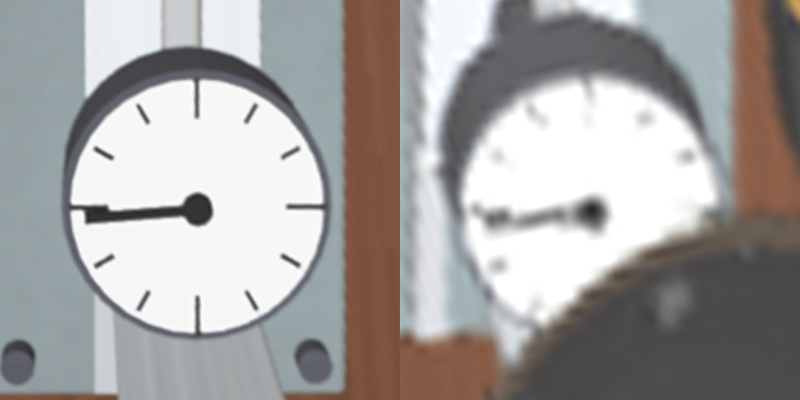

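The rectified wrist view shows the dial centred at (197,209) with the needle tip at (90,214), about 1.47 rad or 3.7 mm, which matches the reader. The side view is partly hidden by the arm. Now I'll crank counter-clockwise.

>>> move_arm([
  {"dx": 0.0001,"dy": 0.0023,"dz": 0,"twist": -0.05,"jaw": -0.36},
  {"dx": 0.0002,"dy": 0.0045,"dz": 0,"twist": -0.1,"jaw": -0.36},
  {"dx": 0.0002,"dy": 0.0045,"dz": 0,"twist": -0.1,"jaw": -0.36},
  {"dx": 0.0002,"dy": 0.0045,"dz": 0,"twist": -0.1,"jaw": -0.36},
  {"dx": 0.0002,"dy": 0.0045,"dz": 0,"twist": -0.1,"jaw": -0.36},
])

```text
t: 10.8
eef_pos: [0.5703, 0.1543, 0.2348]
ee_rot: [-3.14, -0.0, -2.628]
force: [3.7, -6.3, 0.3]
width: 0.0277
gripper_force: 3.5
```

```bash
python3 -c "
from h import *
look(('wrist',),'i')"
```

```text
10.8 -1.65 [0.5703 0.1543 0.2348] [-3.14  -0.    -2.628] [ 3.7 -6.3  0.3] 0.0277
wrist (np.float64(1.07), 'rad', np.float64(2.66), 'mm') (np.float32(202.5), np.float32(208.5), np.float32(130.7), 199)
```

>>> move_arm([
  {"dx": 0.0002,"dy": 0.0045,"dz": 0,"twist": -0.1,"jaw": -0.36},
  {"dx": 0.0002,"dy": 0.0045,"dz": 0,"twist": -0.1,"jaw": -0.36},
  {"dx": 0.0002,"dy": 0.0045,"dz": 0,"twist": -0.1,"jaw": -0.36},
  {"dx": 0.0002,"dy": 0.0045,"dz": 0,"twist": -0.1,"jaw": -0.36},
  {"dx": 0.0002,"dy": 0.0045,"dz": 0,"twist": -0.1,"jaw": -0.36},
  {"dx": 0.0002,"dy": 0.0045,"dz": 0,"twist": -0.1,"jaw": -0.36},
])

```text
t: 11.35
eef_pos: [0.5519, 0.1736, 0.2349]
ee_rot: [-3.139, 0.001, -2.03]
force: [6.9, -4.6, -3.7]
width: 0.0283
gripper_force: 4.0
```

```bash
python3 -c "
from h import *
look(('wrist',),'j')"
```

```text
11.35 -1.1 [0.5519 0.1736 0.2349] [-3.139e+00  1.000e-03 -2.030e+00] [ 6.9 -4.6 -3.7] 0.0283
wrist (np.float64(0.0), 'rad', np.float64(0.0), 'mm') (np.float32(203.5), np.float32(213.5), np.float32(134.7), 0)
```

>>> move_arm([
  {"dx": 0.0002,"dy": 0.0045,"dz": 0,"twist": -0.1,"jaw": -0.36},
  {"dx": 0.0002,"dy": 0.0045,"dz": 0,"twist": -0.1,"jaw": -0.36},
  {"dx": 0.0002,"dy": 0.0045,"dz": 0,"twist": -0.1,"jaw": -0.36},
  {"dx": 0.0002,"dy": 0.0045,"dz": 0,"twist": -0.1,"jaw": -0.36},
])

```text
t: 11.73
eef_pos: [0.535, 0.1791, 0.2349]
ee_rot: [-3.138, 0.001, -1.63]
force: [7.6, -1.3, -4.2]
width: 0.0278
gripper_force: 4.1
```

```bash
python3 -c "
from h import *
look(('wrist',),'k')"
```

```text
11.73 -0.73 [0.535  0.1791 0.2349] [-3.138e+00  1.000e-03 -1.630e+00] [ 7.6 -1.3 -4.2] 0.0278
wrist (np.float64(0.0), 'rad', np.float64(0.0), 'mm') (np.float32(203.5), np.float32(173.5), np.float32(118.35), 0)
```

```bash
python3 - <<'E'
from h import *
look(('side','top'),'k')
w=cv2.imread('pics/k_wrist.png')
t=cv2.imread('pics/k_top.png')
cv2.imwrite('pics/kk.png',np.vstack([np.hstack([cv2.resize(w,(400,300)),cv2.resize(cv2.imread('pics/k_side.png'),(400,300))]),np.hstack([cv2.resize(t[200:320,220:380],(400,300)),np.zeros((300,400,3),'uint8')])]))
E
```

```text
11.78 -0.72 [0.5342 0.1791 0.2349] [-3.139e+00  2.000e-03 -1.622e+00] [ 3.9  1.1 -3.3] 0.0279
side None None
top (np.float64(2.98), 'rad', np.float64(7.44), 'mm') (np.float32(198.5), np.float32(200.5), np.float32(124.7), 89)
```

View pics/kk.png

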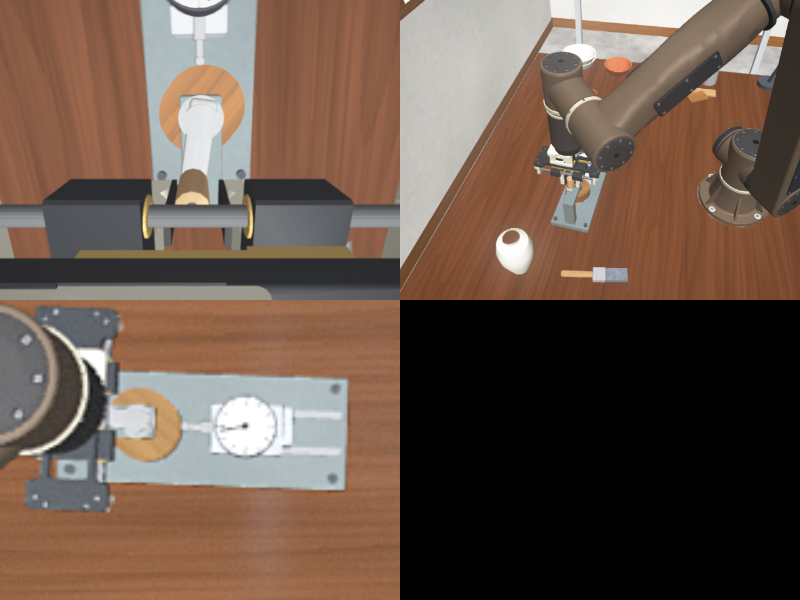

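Wrist view: the dial is out of frame at the top, and the knob at (190,190) is between the fingers. Side view: the dial is hidden by the gripper. Top view is clear: dial at (246,426), needle pointing left towards the pulley, 2.98 rad or 7.4 mm. That is above the lesser bump's 5.6 mm, so this is the main bump, still rising. I'll take small steps with the top camera.

>>> move_arm([
  {"dx": 0.0002,"dy": 0.0045,"dz": 0,"twist": -0.1,"jaw": -0.36},
  {"dx": 0.0002,"dy": 0.0045,"dz": 0,"twist": -0.1,"jaw": -0.36},
  {"dx": 0,"dy": 0,"dz": 0,"twist": 0,"jaw": -0.36},
])

```text
t: 12.13
eef_pos: [0.5252, 0.1789, 0.2348]
ee_rot: [-3.139, 0.001, -1.43]
force: [5.0, 1.2, -0.9]
width: 0.0277
gripper_force: 2.1
```

```bash
python3 -c "
from h import *
look(('top','top'),'l')"
```

```text
12.13 -0.54 [0.5252 0.1789 0.2348] [-3.139e+00  1.000e-03 -1.430e+00] [ 5.   1.2 -0.9] 0.0277
top (np.float64(3.16), 'rad', np.float64(7.9), 'mm') (np.float32(201.5), np.float32(201.5), np.float32(127.4), 67)
top (np.float64(3.16), 'rad', np.float64(7.9), 'mm') (np.float32(201.5), np.float32(202.5), np.float32(126.3), 66)
```

>>> move_arm([
  {"dx": 0.0001,"dy": 0.0036,"dz": 0,"twist": -0.08,"jaw": -0.36},
  {"dx": 0.0001,"dy": 0.0036,"dz": 0,"twist": -0.08,"jaw": -0.36},
  {"dx": 0,"dy": 0,"dz": 0,"twist": 0,"jaw": -0.36},
])

```text
t: 12.48
eef_pos: [0.5182, 0.1774, 0.2348]
ee_rot: [-3.139, 0.001, -1.271]
force: [3.8, 1.1, -0.1]
width: 0.0283
gripper_force: 2.2
```

```bash
python3 -c "
from h import *
look(('top','top'),'m')"
```

```text
12.48 -0.39 [0.5182 0.1774 0.2348] [-3.139e+00  1.000e-03 -1.271e+00] [ 3.8  1.1 -0.1] 0.0283
top (np.float64(3.35), 'rad', np.float64(8.37), 'mm') (np.float32(200.5), np.float32(203.5), np.float32(125.4), 78)
top (np.float64(3.36), 'rad', np.float64(8.41), 'mm') (np.float32(199.5), np.float32(203.5), np.float32(124.8), 77)
```

>>> move_arm([
  {"dx": 0.0001,"dy": 0.0036,"dz": 0,"twist": -0.08,"jaw": -0.36},
  {"dx": 0.0001,"dy": 0.0036,"dz": 0,"twist": -0.08,"jaw": -0.36},
  {"dx": 0,"dy": 0,"dz": 0,"twist": 0,"jaw": -0.36},
])

```text
t: 12.83
eef_pos: [0.5113, 0.1749, 0.2348]
ee_rot: [-3.139, 0.001, -1.111]
force: [4.2, 1.7, 1.1]
width: 0.0281
gripper_force: 2.2
```

```bash
python3 -c "
from h import *
look(('top','top'),'n')"
```

```text
12.83 -0.23 [0.5113 0.1749 0.2348] [-3.139e+00  1.000e-03 -1.111e+00] [4.2 1.7 1.1] 0.0281
top (np.float64(3.42), 'rad', np.float64(8.56), 'mm') (np.float32(200.5), np.float32(203.5), np.float32(125.4), 88)
top (np.float64(3.38), 'rad', np.float64(8.45), 'mm') (np.float32(201.5), np.float32(210.5), np.float32(132.4), 99)
```

>>> move_arm([
  {"dx": 0.0001,"dy": 0.0036,"dz": 0,"twist": -0.08,"jaw": -0.36},
  {"dx": 0,"dy": 0,"dz": 0,"twist": 0,"jaw": -0.36},
])

```text
t: 13.1
eef_pos: [0.5081, 0.1731, 0.2347]
ee_rot: [-3.14, 0.0, -1.031]
force: [3.0, 2.2, 1.6]
width: 0.0283
gripper_force: 2.3
```

```bash
python3 -c "
from h import *
look(('top','top'),'o')"
```

```text
13.1 -0.15 [0.5081 0.1731 0.2347] [-3.14   0.    -1.031] [3.  2.2 1.6] 0.0283
top (np.float64(3.49), 'rad', np.float64(8.73), 'mm') (np.float32(197.5), np.float32(202.5), np.float32(123.5), 86)
top (np.float64(3.42), 'rad', np.float64(8.54), 'mm') (np.float32(201.5), np.float32(203.5), np.float32(126.1), 88)
```

>>> move_arm([
  {"dx": 0,"dy": 0,"dz": 0,"twist": 0,"jaw": 0.1},
  {"dx": 0,"dy": 0,"dz": 0,"twist": 0,"jaw": 0.1},
  {"dx": 0,"dy": 0,"dz": 0,"twist": 0,"jaw": 0.1},
  {"dx": 0,"dy": 0,"dz": 0,"twist": 0,"jaw": 0.1},
  {"dx": 0,"dy": 0,"dz": -0.01,"twist": 0,"jaw": 0.1},
  {"dx": 0,"dy": 0,"dz": -0.02,"twist": 0,"jaw": 0.1},
  {"dx": 0,"dy": 0,"dz": -0.03,"twist": 0,"jaw": 0.1},
  {"dx": 0,"dy": 0,"dz": -0.03,"twist": 0,"jaw": 0.1},
  {"dx": 0,"dy": 0,"dz": -0.03,"twist": 0,"jaw": 0.1},
  {"dx": 0,"dy": 0,"dz": -0.02,"twist": 0,"jaw": 0.1},
  {"dx": 0,"dy": 0,"dz": 0,"twist": 0,"jaw": 0.1},
  {"dx": 0,"dy": 0,"dz": 0,"twist": 0,"jaw": 0.1},
])

```text
t: 14.2
eef_pos: [0.5076, 0.1726, 0.3759]
ee_rot: [-3.139, 0.0, -1.033]
force: [-0.4, 0.2, -0.7]
width: 0.0482
gripper_force: 0.0
```

```bash
python3 - <<'E'
from h import *
look(('top','wrist'),'p')
cv2.imwrite('pics/pp.png',np.hstack([cv2.imread('pics/p_top_r.png'),cv2.imread('pics/p_wrist_r.png')]))
E
```

```text
14.2 -0.16 [0.5076 0.1726 0.3759] [-3.139  0.    -1.033] [-0.4  0.2 -0.7] 0.0482
top (np.float64(3.43), 'rad', np.float64(8.56), 'mm') (np.float32(201.5), np.float32(201.5), np.float32(127.6), 81)
wrist (np.float64(3.43), 'rad', np.float64(8.57), 'mm') (np.float32(196.5), np.float32(206.5), np.float32(127.8), 155)
```

View pics/pp.png

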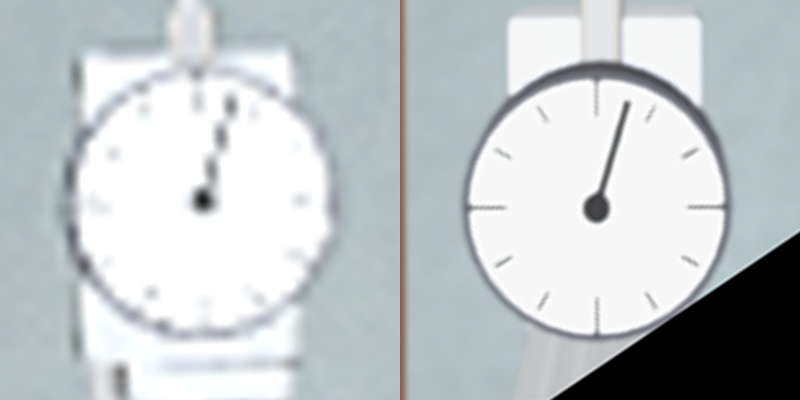

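Both views show the needle past the pulley direction: in the wrist view it runs from the hub (597,208) to the tip (627,103). That is 3.43 rad or 8.57 mm, the peak, and the arm is clear of everything. Handing in.

```bash
python3 -c "
from station import arm
print(arm.job_done())"
```

```text
the job is handed in; nothing more can be done
None
```

I handed the job in with the gauge against its stop, the pulley's highest side under the plunger (about 8.57 mm pressed in) and the arm clear; the one slip was that pushing the gauge home slid the stand about 2.3 mm (limit 4 mm).

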